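# Fill the coffee pod well to the red ring

## Robot

A 6-joint arm with a two-finger parallel gripper is mounted at the origin on a cart in front of the work surface, level with it; the furniture and walls round the work are solid. World frame = base frame: x ahead of the robot, y to its left, z up, the work surface at z = 0. Lengths are in m, angles in rad, forces in N, time in s.
With the tool pointing down it reaches from about 0.375 to 0.9 m from the base axis. Payload 3.1 kg.
Tool frame: the origin (TCP) lies on the centre line of the jaws, within the pads' length; the fingertips stand robot.nose_length ahead of it and the grasp point (between the pads) lies 5 mm behind it (robot.nose_length is the distance from the TCP to the fingertips, in m); z points along the fingers, y is the direction in which the jaws open and shut (so a half turn about z gives the same grasp; the last joint's range is limited). The gripper opens to 87 mm and grips with 3 to 60 N. Pads are 19 mm wide; open, the fingers measure 117 mm over their backs; the gripper's body (75 mm by 190 mm) begins 51 mm behind the grasp point.
Start: joints at [0.981, 0.527, 1.433, -0, 1.181, -0.178], TCP at [0.25, 0.573, 0.237] pointing down, gripper open.
Joint ranges: [-3.08, 3.08], [-0.75, 2.2], [0.22, 2.44], [-1.43, 4.57], [0, 2.65], [-2.85, 2.85]. Speed limits (rad/s): [2.79, 2.79, 3.14, 3.14, 3.14, 3.14].

## Interface

Orientations are given as a rotation vector (axis times angle).
In Python, from workcell import robot, ik, cams, job gives the robot as it stands. Calls block until the motion is done:
- robot.move_to(position, orientation): joint-space move of the TCP to a pose.
- robot.servo_line(position, rotation=None, v=0.15, threshold=None): straight line of the TCP; rotation=None keeps the orientation; v is the mean speed in m/s. With threshold (N) it stops when the force on the tool has changed by that much, and returns True; else False.
- robot.move_joints(angles): joint-space move.
- robot.open_jaws() and robot.clamp(): open the fingers fully, or close them until they stop; the grip force is fixed at half the most.
- robot.dwell(seconds).
- ik(position, orientation): joint angles nearest the present ones, or None.
- cams.grab_frame(name): name is "scene" or "top"; returns a dict with "img" (384x512x3 uint8, red, green, blue), "K" (3x3 intrinsics, pixels), "dist" ([k1, k2, p1, p2, k3] as OpenCV has them; the pictures are not rectified), "world_from_camera" (4x4, takes a point from camera to world coordinates). Camera axes: x right, y down, z forward; pixel columns grow to the right and rows downward; lengths in m; the calibration is good to about 2 mm. A picture is of the moment at which its call begins. There is no depth.
A pose or a line that the arm cannot do raises robot.PlanningError and nothing moves.
- job.finish_job(): hands the job in, once; it reports no verdict.
Readings, each from a call of its own:
- robot.read_clock(): time.
- robot.read_qpos(): joint angles.
- robot.read_joint_velocities(): joint speeds.
- robot.read_joint_torque(): joint torques, N m.
- robot.read_tool_pos(): TCP position.
- robot.read_tool_rot(): TCP orientation.
- robot.read_ft_force(): force on the tool from outside, world axes, zero at the start.
- robot.read_moment(): the same for the moment, N m.
- robot.read_gripper_width(): finger opening in m.
Only numpy, scipy, OpenCV 4.12 (cv2) and the standard library are available. Lean on these libraries where they do the work, as an engineer would, in place of code of your own. Each camera call takes 0.05 s, during which the arm holds its last target.

## Task

Stock the clear well of the wooden pod stand with coffee pods up to the red level ring: pick out thick and thin pods so that the top of the flat, foil-up stack ends within 6 mm of the ring's height. Slide the pods over the deck and let them drop into the well, do not lift them up, and leave the pods you do not need lying flat on the deck. Work round the two small boxes and the jar without shifting or tipping them, and leave the ring where it is.

Things in the scene. Friction and masses are not known exactly. Their poses are not given: they have to be found in the camera images.
- pod_stand: low wooden pod stand, fixed: a flat deck 250 mm deep (its x) and 530 mm wide (its y), top face 80 mm above the worktop, without a raised edge, on two side panels, open at front and back. A round clear well 92 mm in bore is sunk into the deck near the front edge, its axis at x = -50 mm, y = 0 in the stand's frame. Origin on the worktop under the middle of the deck
- deck_top (a point): middle of the deck's top face; axes as pod_stand, z up
- well_mouth (a point): centre of the well's mouth, level with the deck's top face
- well_floor (a point): centre of the well's flat inner floor, 66 mm below the deck's top face. A pod pushed over the edge tips in and mostly settles flat on what lies below; if it stays leaning, a light press from above lays it flat; it cannot be taken out again
- level_ring (a joint): thin red ring (4 mm) painted round the inner wall of the clear well (pods slide past it), with a small red tab outside at the front under the deck: its mid-height above the well's inner floor in m (0.031 to 0.054, differs from time to time; leave it alone)
- level_line (a point): centre of the red level ring, on the well's axis at the ring's mid-height
- thick_pod_a: thick coffee pod, a closed rigid dark brown, copper-topped disc, 84 mm in diameter and 20 mm high, 90 g (varies); too wide to grasp comfortably, slides easily on the deck; origin at the centre of its underside, z up towards the foil
- thick_pod_a_top (a point): centre of the top face of thick_pod_a
- thick_pod_b: thick coffee pod, a closed rigid dark brown, copper-topped disc, 84 mm in diameter and 20 mm high, 90 g (varies); too wide to grasp comfortably, slides easily on the deck; origin at the centre of its underside, z up towards the foil
- thick_pod_b_top (a point): centre of the top face of thick_pod_b
- thin_pod_a: thin coffee pod, a closed rigid white, green-topped disc, 84 mm in diameter and 12 mm high, 60 g (varies); too wide to grasp comfortably, slides easily on the deck; origin at the centre of its underside, z up towards the foil
- thin_pod_a_top (a point): centre of the top face of thin_pod_a
- thin_pod_b: thin coffee pod, a closed rigid white, green-topped disc, 84 mm in diameter and 12 mm high, 60 g (varies); too wide to grasp comfortably, slides easily on the deck; origin at the centre of its underside, z up towards the foil
- thin_pod_b_top (a point): centre of the top face of thin_pod_b
- tea_box: small brown and cream card box, 38 x 60 x 22 mm high, lying loose on the deck, 40 g; origin at the centre of its underside; its sides are turned by +30 degrees about z against its own axes (the 60 mm length runs along its y axis turned 30 degrees counter-clockwise seen from above); bystander
- red_box: small red card box, 36 x 54 x 15 mm high, lying loose on the deck, 40 g; origin at the centre of its underside; its sides are turned by -15 degrees about z against its own axes (the 54 mm length runs along its y axis turned 15 degrees clockwise seen from above); bystander
- jar: glass jam jar, 69 mm across, 99 mm high, standing on the worktop behind the stand; origin at the centre of its underside; bystander

How it is judged:
At the end, for the whole second after the job is handed in: One or more pods lie flat (within 0.08 rad), foil up, in the well within 12 mm of its axis; the top face of the highest is within 6 mm of the red ring's mid-height; every other pod lies flat on the deck (within 4 mm of its top face) or in the well below the highest; all pods at rest (((horizontal distance between thick_pod_a and well_floor below 0.012 m and angle between thick_pod_a's own z axis and vertical below 0.08 rad and height (world z) of thick_pod_a below 0.07 m and z of thick_pod_a_top in the frame of level_line between -0.006 and 0.006 m and ((z of thick_pod_b in the frame of deck_top between -0.003 and 0.004 m and angle between thick_pod_b's own z axis and vertical below 0.08 rad) or (horizontal distance between thick_pod_b and well_floor below 0.012 m and angle between thick_pod_b's own z axis and vertical below 0.08 rad and height (world z) of thick_pod_b below 0.07 m and z of thick_pod_b_top in the frame of thick_pod_a_top below -0.005 m)) and ((z of thin_pod_a in the frame of deck_top between -0.003 and 0.004 m and angle between thin_pod_a's own z axis and vertical below 0.08 rad) or (horizontal distance between thin_pod_a and well_floor below 0.012 m and angle between thin_pod_a's own z axis and vertical below 0.08 rad and height (world z) of thin_pod_a below 0.07 m and z of thin_pod_a_top in the frame of thick_pod_a_top below -0.005 m)) and ((z of thin_pod_b in the frame of deck_top between -0.003 and 0.004 m and angle between thin_pod_b's own z axis and vertical below 0.08 rad) or (horizontal distance between thin_pod_b and well_floor below 0.012 m and angle between thin_pod_b's own z axis and vertical below 0.08 rad and height (world z) of thin_pod_b below 0.07 m and z of thin_pod_b_top in the frame of thick_pod_a_top below -0.005 m))) or (horizontal distance between thick_pod_b and well_floor below 0.012 m and angle between thick_pod_b's own z axis and vertical below 0.08 rad and height (world z) of thick_pod_b below 0.07 m and z of thick_pod_b_top in the frame of level_line between -0.006 and 0.006 m and ((z of thick_pod_a in the frame of deck_top between -0.003 and 0.004 m and angle between thick_pod_a's own z axis and vertical below 0.08 rad) or (horizontal distance between thick_pod_a and well_floor below 0.012 m and angle between thick_pod_a's own z axis and vertical below 0.08 rad and height (world z) of thick_pod_a below 0.07 m and z of thick_pod_a_top in the frame of thick_pod_b_top below -0.005 m)) and ((z of thin_pod_a in the frame of deck_top between -0.003 and 0.004 m and angle between thin_pod_a's own z axis and vertical below 0.08 rad) or (horizontal distance between thin_pod_a and well_floor below 0.012 m and angle between thin_pod_a's own z axis and vertical below 0.08 rad and height (world z) of thin_pod_a below 0.07 m and z of thin_pod_a_top in the frame of thick_pod_b_top below -0.005 m)) and ((z of thin_pod_b in the frame of deck_top between -0.003 and 0.004 m and angle between thin_pod_b's own z axis and vertical below 0.08 rad) or (horizontal distance between thin_pod_b and well_floor below 0.012 m and angle between thin_pod_b's own z axis and vertical below 0.08 rad and height (world z) of thin_pod_b below 0.07 m and z of thin_pod_b_top in the frame of thick_pod_b_top below -0.005 m))) or (horizontal distance between thin_pod_a and well_floor below 0.012 m and angle between thin_pod_a's own z axis and vertical below 0.08 rad and height (world z) of thin_pod_a below 0.07 m and z of thin_pod_a_top in the frame of level_line between -0.006 and 0.006 m and ((z of thick_pod_a in the frame of deck_top between -0.003 and 0.004 m and angle between thick_pod_a's own z axis and vertical below 0.08 rad) or (horizontal distance between thick_pod_a and well_floor below 0.012 m and angle between thick_pod_a's own z axis and vertical below 0.08 rad and height (world z) of thick_pod_a below 0.07 m and z of thick_pod_a_top in the frame of thin_pod_a_top below -0.005 m)) and ((z of thick_pod_b in the frame of deck_top between -0.003 and 0.004 m and angle between thick_pod_b's own z axis and vertical below 0.08 rad) or (horizontal distance between thick_pod_b and well_floor below 0.012 m and angle between thick_pod_b's own z axis and vertical below 0.08 rad and height (world z) of thick_pod_b below 0.07 m and z of thick_pod_b_top in the frame of thin_pod_a_top below -0.005 m)) and ((z of thin_pod_b in the frame of deck_top between -0.003 and 0.004 m and angle between thin_pod_b's own z axis and vertical below 0.08 rad) or (horizontal distance between thin_pod_b and well_floor below 0.012 m and angle between thin_pod_b's own z axis and vertical below 0.08 rad and height (world z) of thin_pod_b below 0.07 m and z of thin_pod_b_top in the frame of thin_pod_a_top below -0.005 m))) or (horizontal distance between thin_pod_b and well_floor below 0.012 m and angle between thin_pod_b's own z axis and vertical below 0.08 rad and height (world z) of thin_pod_b below 0.07 m and z of thin_pod_b_top in the frame of level_line between -0.006 and 0.006 m and ((z of thick_pod_a in the frame of deck_top between -0.003 and 0.004 m and angle between thick_pod_a's own z axis and vertical below 0.08 rad) or (horizontal distance between thick_pod_a and well_floor below 0.012 m and angle between thick_pod_a's own z axis and vertical below 0.08 rad and height (world z) of thick_pod_a below 0.07 m and z of thick_pod_a_top in the frame of thin_pod_b_top below -0.005 m)) and ((z of thick_pod_b in the frame of deck_top between -0.003 and 0.004 m and angle between thick_pod_b's own z axis and vertical below 0.08 rad) or (horizontal distance between thick_pod_b and well_floor below 0.012 m and angle between thick_pod_b's own z axis and vertical below 0.08 rad and height (world z) of thick_pod_b below 0.07 m and z of thick_pod_b_top in the frame of thin_pod_b_top below -0.005 m)) and ((z of thin_pod_a in the frame of deck_top between -0.003 and 0.004 m and angle between thin_pod_a's own z axis and vertical below 0.08 rad) or (horizontal distance between thin_pod_a and well_floor below 0.012 m and angle between thin_pod_a's own z axis and vertical below 0.08 rad and height (world z) of thin_pod_a below 0.07 m and z of thin_pod_a_top in the frame of thin_pod_b_top below -0.005 m)))) and linear speed of each of thick_pod_a, thick_pod_b, thin_pod_a, thin_pod_b below 0.01 m/s); the robot touches nothing.
It fails at once if a pod is lifted more than 20 mm off the deck (z of any of thick_pod_a, thick_pod_b, thin_pod_a, thin_pod_b in the frame of deck_top above 0.02 m).
It fails at once if a box on the deck or the jar is shifted by more than 15 mm or tipped (distance of any of tea_box, red_box, jar from where it was at the start of the episode above 0.015 m or angle between any of tea_box, red_box, jar's own z axis and vertical above 0.3 rad).
It fails at once if the level ring is moved (distance of level_line from where it was at the start of the episode above 0.004 m).
It also fails if it takes over 72 s, if anything falls off the work surface, if the arm or the gripper's body presses on something with over 40 N, if the wrist force passes 120 N, or if a joint passes its speed limit or range.

## Working session

There is one attempt and no reset: what is moved stays moved. The work goes in short steps, each a Python script; the robot and the scene stay as the last script left them, time stands still between calls to the robot, and variables do not carry over. Pictures are saved under pics/ and viewed, and the job is handed in when it is done.

```bash
mkdir -p pics; ls; python3 - <<'E'
from workcell import robot, ik, cams, job
import cv2, numpy as np
for n in("scene","top"):
    f=cams.grab_frame(n); cv2.imwrite(f"pics/{n}0.png",f["img"][:,:,::-1])
    print(n,f["K"].tolist(),f["dist"],np.round(f["world_from_camera"],4).tolist())
print(robot.nose_length,robot.read_clock(),robot.read_tool_rot(),robot.read_gripper_width())
E
```

```text
pics
scene [[381.50187802548453, 0.0, 248.84961850227373], [0.0, 381.50187802548453, 194.16983645745643], [0.0, 0.0, 1.0]] [-0.09138763  0.          0.          0.          0.        ] [[-0.5136, -0.5973, 0.616, 0.0606], [-0.8578, 0.3745, -0.352, 0.2842], [-0.0204, -0.7092, -0.7047, 0.7447], [0.0, 0.0, 0.0, 1.0]]
top [[395.1090181256219, 0.0, 244.01659992405877], [0.0, 395.1090181256219, 187.10281693209387], [0.0, 0.0, 1.0]] [-0.02108904  0.          0.          0.          0.        ] [[-0.0934, -0.9754, 0.1995, 0.4297], [-0.9956, 0.0918, -0.0174, 0.006], [-0.0013, -0.2002, -0.9798, 1.0468], [0.0, 0.0, 0.0, 1.0]]
0.014 0.1 [-6.42219986e-01 -3.07451123e+00  2.89541416e-03] 0.08715140003649957
```

View pics/scene0.png

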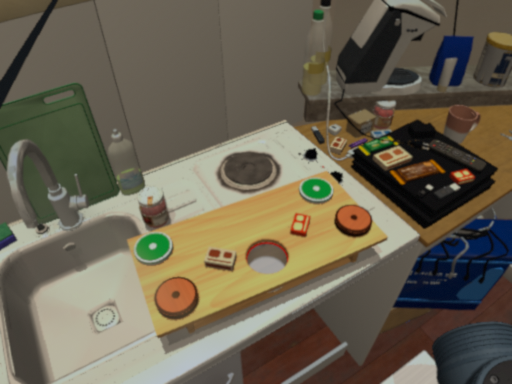

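View pics/top0.png

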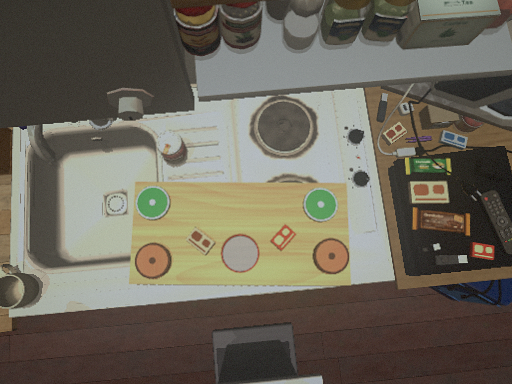

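```bash
python3 - <<'E'
import cv2
a=cv2.imread("pics/scene0.png")[225:295,220:310]; b=cv2.imread("pics/top0.png")[215:300,195:295]
cv2.imwrite("pics/sc1.png",cv2.resize(a,None,fx=8,fy=8,interpolation=cv2.INTER_CUBIC))
cv2.imwrite("pics/tc1.png",cv2.resize(b,None,fx=7,fy=7,interpolation=cv2.INTER_CUBIC))
E
```

```text
(no output)
```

View pics/sc1.png

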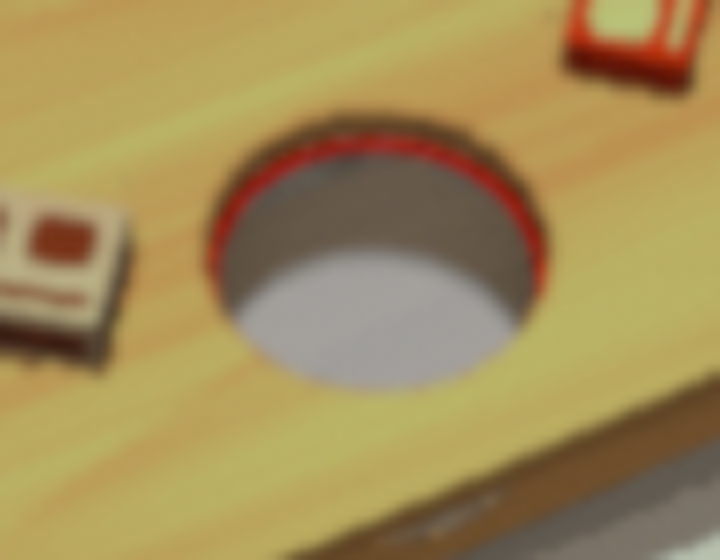

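View pics/tc1.png

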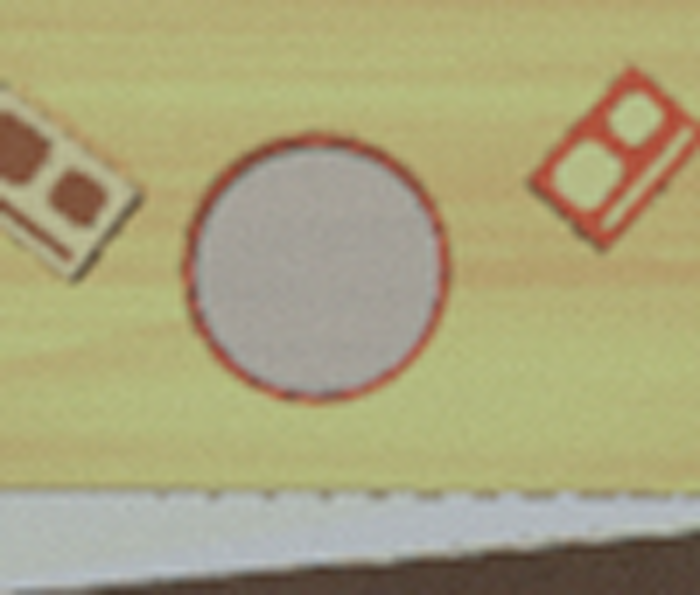

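```bash
cat > h.py <<'E'
from workcell import robot, ik, cams, job
import cv2, numpy as np
def cast(f,px,z):
    n=cv2.undistortPoints(np.array(px,float).reshape(-1,1,2),f["K"],np.array(f["dist"],float)).reshape(-1,2)
    T=f["world_from_camera"]; d=np.c_[n,np.ones(len(n))]@T[:3,:3].T
    o=T[:3,3]; return o+d*((z-o[2])/d[:,2])[:,None]
def proj(f,P):
    T=np.linalg.inv(f["world_from_camera"]); 
    return cv2.projectPoints(np.array(P,float).reshape(-1,1,3),cv2.Rodrigues(T[:3,:3])[0],T[:3,3],f["K"],np.array(f["dist"],float))[0].reshape(-1,2)
def pods(f,deckz=.08,verbose=False):
    hsv=cv2.cvtColor(f["img"],cv2.COLOR_RGB2HSV); out=[]
    m1=cv2.inRange(hsv,(50,120,60),(80,255,255)); m2=cv2.inRange(hsv,(4,140,110),(14,255,255))
    for nm,m,h in(("thin",m1,.012),("thick",m2,.02)):
        m=cv2.morphologyEx(m,cv2.MORPH_CLOSE,np.ones((5,5)))
        m=cv2.morphologyEx(m,cv2.MORPH_OPEN,np.ones((3,3)))
        for c in cv2.findContours(m,cv2.RETR_EXTERNAL,cv2.CHAIN_APPROX_NONE)[0]:
            if cv2.contourArea(c)<250: continue
            P=cast(f,cv2.convexHull(c).reshape(-1,2),deckz+h)[:,:2]
            (x,y),r=cv2.minEnclosingCircle((P*1000).astype(np.float32))
            if .3<x/1000<.8 and abs(y)<450: out.append((nm,round(x/1000,4),round(y/1000,4),round(r,1)))
    return out
E
python3 - <<'E'
from h import *
for n in("scene","top"):
    f=cams.grab_frame(n); print(n)
    for p in pods(f): print(p)
    hsv=cv2.cvtColor(f["img"],cv2.COLOR_RGB2HSV)
    m=cv2.inRange(hsv,(12,60,60),(38,255,255))
    m=cv2.morphologyEx(m,cv2.MORPH_OPEN,np.ones((5,5)))
    cs=cv2.findContours(m,cv2.RETR_EXTERNAL,cv2.CHAIN_APPROX_NONE)[0]
    ref=(200,240) if n=="top" else (200,270)
    hull=[c for c in cs if cv2.pointPolygonTest(c,ref,False)>0 ]
    if not hull: hull=[max(cs,key=cv2.contourArea)]
    P=cast(f,hull[0].reshape(-1,2),.08)[:,:2]
    r=cv2.minAreaRect((P*1000).astype(np.float32)); print("deck",r, cv2.boxPoints(r).round(1).tolist())
    # well: non-wood blob in the deck
    vis=cv2.imread(f"pics/{n}0.png"); cv2.drawContours(vis,hull,-1,(255,0,255),1); cv2.imwrite(f"pics/{n}_deck.png",vis)
E
```

```text
scene
('thin', 0.6058, 0.216, 35.1)
('thin', 0.562, -0.1932, 35.0)
('thick', 0.4653, 0.2223, 38.4)
('thick', 0.4834, -0.0843, 34.4)
('thick', 0.436, -0.2011, 38.1)
deck ((504.7315673828125, 8.7725830078125), (533.6814575195312, 277.34454345703125), 84.04570007324219) [[339.1000061035156, -242.1999969482422], [615.0, -271.0], [670.2999877929688, 259.79998779296875], [394.5, 288.6000061035156]]
top
deck ((516.534912109375, 9.465545654296875), (529.5216064453125, 252.93626403808594), 84.01509857177734) [[363.20001220703125, -240.6999969482422], [614.7000122070312, -267.0], [669.9000244140625, 259.6000061035156], [418.3999938964844, 286.0]]
```

```bash
python3 - <<'E'
from h import *
f=cams.grab_frame("top"); hsv=cv2.cvtColor(f["img"],cv2.COLOR_RGB2HSV)
for p in((152,190),(320,195),(153,250),(330,248),(290,229)): print(p,hsv[p[1],p[0]])
fs=cams.grab_frame("scene"); h2=cv2.cvtColor(fs["img"],cv2.COLOR_RGB2HSV)
for p in((152,235),(177,285)): print(p,h2[p[1],p[0]])
# rings
for n,f,box in(("top",f,(205,225,280,282)),("scene",fs,(240,232,295,282))):
    hs=cv2.cvtColor(f["img"],cv2.COLOR_RGB2HSV).astype(int)
    x0,y0,x1,y1=box
    red=((hs[...,0]<8)|(hs[...,0]>170))&(hs[...,1]>(90 if n=="top" else 150)); m=np.zeros(red.shape,bool); m[y0:y1,x0:x1]=red[y0:y1,x0:x1]
    ys,xs=np.nonzero(m); print(n,len(xs),xs.min(),xs.max(),ys.min(),ys.max())
    if n=="top":
        e=cv2.fitEllipse(np.c_[xs,ys].astype(np.float32)); print(e)
    for z in(.045,.05,.055,.06,.065,.07,.08):
        P=cast(f,np.c_[xs,ys],z)[:,:2]
        # circle algebraic fit
        A=np.c_[2*P,np.ones(len(P))]; s=np.linalg.lstsq(A,(P**2).sum(1),rcond=None)[0]; r=np.sqrt(s[2]+s[0]**2+s[1]**2)
        print(z,s[:2].round(4),r.round(4),"rms",np.std(np.hypot(*(P-s[:2]).T)).round(5), "r about deck-derived:",np.hypot(*(P-[.4668,.0147]).T).mean().round(4))
E
```

```text
(152, 190) [ 64 109 152]
(320, 195) [ 61 104 157]
(153, 250) [ 13 127 175]
(330, 248) [ 13 124 177]
(290, 229) [  7 153 168]
(152, 235) [ 68 222 133]
(177, 285) [ 11 177 179]
top 105 222 279 232 271
((247.3937225341797, 249.63536071777344), (33.93880081176758, 61.82768249511719), 68.5363998413086)
0.045 [ 0.474  -0.0128] 0.0578 rms 0.01915 r about deck-derived: 0.0597
0.05 [ 0.4738 -0.0127] 0.0576 rms 0.01906 r about deck-derived: 0.0594
0.055 [ 0.4735 -0.0126] 0.0573 rms 0.01896 r about deck-derived: 0.059
0.06 [ 0.4733 -0.0125] 0.057 rms 0.01887 r about deck-derived: 0.0587
0.065 [ 0.4731 -0.0124] 0.0567 rms 0.01877 r about deck-derived: 0.0584
0.07 [ 0.4729 -0.0123] 0.0564 rms 0.01867 r about deck-derived: 0.0581
0.08 [ 0.4724 -0.0121] 0.0558 rms 0.01848 r about deck-derived: 0.0574
scene 120 247 294 232 259
0.045 [ 0.4953 -0.0151] 0.0363 rms 0.01389 r about deck-derived: 0.0577
0.05 [ 0.4922 -0.0129] 0.036 rms 0.01379 r about deck-derived: 0.0546
0.055 [ 0.4891 -0.0108] 0.0357 rms 0.01369 r about deck-derived: 0.0516
0.06 [ 0.486  -0.0087] 0.0355 rms 0.01359 r about deck-derived: 0.0486
0.065 [ 0.4829 -0.0065] 0.0352 rms 0.01349 r about deck-derived: 0.0458
0.07 [ 0.4798 -0.0044] 0.035 rms 0.01339 r about deck-derived: 0.0431
0.08 [ 4.736e-01 -1.000e-04] 0.0344 rms 0.01319 r about deck-derived: 0.0383
```

```bash
sed -i 's/(50,120,60),(80,255,255)/(50,85,60),(80,255,255)/; s/(4,140,110),(14,255,255)/(4,105,110),(16,255,255)/' h.py; python3 - <<'E'
from h import *
f=cams.grab_frame("top");fs=cams.grab_frame("scene")
for q in(f,fs):
  for p in pods(q): print(p)
for n,f,box in(("top",f,(215,225,264,282)),("scene",fs,(240,238,294,282))):
    hs=cv2.cvtColor(f["img"],cv2.COLOR_RGB2HSV).astype(int)
    x0,y0,x1,y1=box
    red=((hs[...,0]<9)|(hs[...,0]>170))&(hs[...,1]>(80 if n=="top" else 150)); m=np.zeros(red.shape,bool); m[y0:y1,x0:x1]=red[y0:y1,x0:x1]
    ys,xs=np.nonzero(m); print(n,len(xs),xs.min(),xs.max(),ys.min(),ys.max())
    for z in(.05,.055,.06,.065,.07,.08):
        P=cast(f,np.c_[xs,ys],z)[:,:2]
        A=np.c_[2*P,np.ones(len(P))]; s=np.linalg.lstsq(A,(P**2).sum(1),rcond=None)[0]; r=np.sqrt(s[2]+s[0]**2+s[1]**2)
        print(z,s[:2].round(4),r.round(4),"rms",np.std(np.hypot(*(P-s[:2]).T)).round(5), "r deck:",np.hypot(*(P-[.4668,.0147]).T).mean().round(4))
f=fs
# scene: model-free: predicted rows along the far wall line through the camera azimuth
c=np.array([.4668,.0147]); d=c-f["world_from_camera"][:2,3]; d/=np.linalg.norm(d)
for a in(-.6,-.3,0,.3,.6):
    R=np.array([[np.cos(a),-np.sin(a)],[np.sin(a),np.cos(a)]]); w=c+.046*(R@d)
    zs=np.arange(.014,.0801,.0005); px=proj(f,np.c_[np.tile(w,(len(zs),1)),zs]).astype(np.float32)
    g=cv2.remap(f["img"],px[:,0].copy(),px[:,1].copy(),cv2.INTER_LINEAR).reshape(-1,3).astype(int)
    red=g[:,0]-(g[:,1]+g[:,2])/2; k=red>red.max()*.5
    print(a,px[-1],"ring z span",zs[k].min(),zs[k].max(),"centroid",(zs*np.clip(red-15,0,None)).sum()/np.clip(red-15,0,None).sum(), "top",g[-1],g[-6])
E
```

```text
('thin', 0.5651, -0.1931, 35.8)
('thin', 0.6083, 0.2172, 36.1)
('thick', 0.4671, 0.2209, 42.2)
('thick', 0.4377, -0.2005, 41.8)
('thick', 0.7271, -0.4294, 48.9)
('thin', 0.6059, 0.2163, 35.8)
('thin', 0.5617, -0.193, 35.7)
('thick', 0.4638, 0.2221, 41.1)
('thick', 0.4826, -0.0851, 34.9)
('thick', 0.4363, -0.2013, 38.4)
top 110 221 258 234 271
0.05 [0.467  0.0143] 0.045 rms 0.00074 r deck: 0.045
0.055 [0.4668 0.0143] 0.0448 rms 0.00074 r deck: 0.0448
0.06 [0.4666 0.0142] 0.0446 rms 0.00073 r deck: 0.0445
0.065 [0.4664 0.0142] 0.0443 rms 0.00073 r deck: 0.0443
0.07 [0.4663 0.0141] 0.0441 rms 0.00072 r deck: 0.044
0.08 [0.4659 0.014 ] 0.0437 rms 0.00072 r deck: 0.0435
scene 127 246 287 242 259
0.05 [0.4746 0.0071] 0.0446 rms 0.00167 r deck: 0.0522
0.055 [0.4717 0.0091] 0.0443 rms 0.00166 r deck: 0.0493
0.06 [0.4687 0.0111] 0.044 rms 0.00165 r deck: 0.0464
0.065 [0.4657 0.0131] 0.0437 rms 0.00163 r deck: 0.0437
0.07 [0.4627 0.0151] 0.0434 rms 0.00162 r deck: 0.0411
0.08 [0.4568 0.019 ] 0.0427 rms 0.0016 r deck: 0.0365
-0.6 [277.80692 240.23111] ring z span 0.05700000000000004 0.08000000000000006 centroid 0.062000234815278686 top [161 122  67] [140 104  57]
-0.3 [272.19577 237.97926] ring z span 0.056500000000000036 0.08000000000000006 centroid 0.061437206839158764 top [181 143  80] [163 124  69]
0 [266.0724  237.11676] ring z span 0.056000000000000036 0.08000000000000006 centroid 0.06155339585539257 top [182 148  83] [170 134  74]
0.3 [259.92804 237.70305] ring z span 0.055000000000000035 0.08000000000000006 centroid 0.06205173775671409 top [182 151  85] [172 138  77]
0.6 [254.25366 239.6958 ] ring z span 0.05300000000000003 0.08000000000000006 centroid 0.06122412318220705 top [184 158  88] [176 146  81]
```

```bash
python3 - <<'E'
from h import *
fr=[cams.grab_frame("scene") for _ in range(4)]; f=fr[0]; im=np.mean([q["img"] for q in fr],0).astype(np.float32)
c=np.array([.4668,.0145]); d=c-f["world_from_camera"][:2,3]; d/=np.linalg.norm(d)
for a in(-.8,-.6,-.3,0,.3,.6,.8):
    R=np.array([[np.cos(a),-np.sin(a)],[np.sin(a),np.cos(a)]]); w=c+.046*(R@d)
    zs=np.arange(.004,.0951,.001); px=proj(f,np.c_[np.tile(w,(len(zs),1)),zs]).astype(np.float32)
    g=cv2.remap(im,px[:,0].copy(),px[:,1].copy(),cv2.INTER_LINEAR).reshape(-1,3)
    s=np.clip(g[:,0]-g[:,1]-45,0,None); s[zs>.078]=0
    print(a,"ring",((zs*s).sum()/s.sum()).round(4), "halfspan",zs[s>s.max()/2][[0,-1]].round(3))
    if a==0:
        for z,v in list(zip(zs,g))[::2]: print(round(z,3),v.round())
E
```

```text
-0.8 ring 0.0629 halfspan [0.059 0.066]
-0.6 ring 0.0623 halfspan [0.059 0.065]
-0.3 ring 0.0618 halfspan [0.059 0.064]
0 ring 0.0607 halfspan [0.058 0.064]
0.004 [147. 144. 140.]
0.006 [140. 135. 130.]
0.008 [131. 125. 118.]
0.01 [122. 115. 106.]
0.012 [115. 105.  94.]
0.014 [110.  98.  85.]
0.016 [107.  94.  79.]
0.018 [104.  91.  76.]
0.02 [103.  90.  74.]
0.022 [103.  89.  74.]
0.024 [102.  89.  74.]
0.026 [102.  89.  74.]
0.028 [102.  89.  74.]
0.03 [102.  89.  74.]
0.032 [102.  89.  74.]
0.034 [103.  89.  74.]
0.036 [103.  89.  74.]
0.038 [103.  89.  74.]
0.04 [102.  89.  74.]
0.042 [102.  88.  74.]
0.044 [102.  88.  74.]
0.046 [100.  87.  74.]
0.048 [99. 86. 73.]
0.05 [98. 84. 72.]
0.052 [99. 81. 70.]
0.054 [106.  74.  65.]
0.056 [119.  64.  56.]
0.058 [137.  52.  44.]
0.06 [141.  46.  36.]
0.062 [138.  44.  30.]
0.064 [123.  50.  31.]
0.066 [107.  58.  33.]
0.068 [104.  65.  37.]
0.07 [106.  75.  42.]
0.072 [122.  89.  49.]
0.074 [139. 105.  58.]
0.076 [159. 123.  68.]
0.078 [172. 137.  76.]
0.08 [182. 148.  83.]
0.082 [185. 154.  86.]
0.084 [187. 158.  88.]
0.086 [187. 160.  89.]
0.088 [187. 162.  90.]
0.09 [186. 165.  92.]
0.092 [186. 168.  94.]
0.094 [186. 170.  96.]
0.3 ring 0.0599 halfspan [0.057 0.063]
0.6 ring 0.059 halfspan [0.055 0.062]
0.8 ring 0.0582 halfspan [0.055 0.062]
```

```bash
cat >> h.py <<'E'
TH=-0.1044; C=np.array([.5172,.0093]); RS=np.array([[np.cos(TH),-np.sin(TH)],[np.sin(TH),np.cos(TH)]])
def toS(p): return (np.atleast_2d(p)[:,:2]-C)@RS
def toW(p): return np.atleast_2d(p)[:,:2]@RS.T+C
E
python3 - <<'E'
from h import *
f=cams.grab_frame("top");fs=cams.grab_frame("scene")
for n,q in(("top",f),("scene",fs)):
  for p in pods(q): print(n,p[0],toS([p[1:3]]).round(4))
print("well",toS([[.4665,.0142]]).round(4))
a=f["img"][215:275,180:305,::-1]; cv2.imwrite("pics/boxes.png",cv2.resize(a,None,fx=6,fy=6,interpolation=cv2.INTER_CUBIC))
E
```

```text
top thin [[ 0.0687 -0.1963]]
top thin [[0.069  0.2165]]
top thick [[-0.072  0.205]]
top thick [[-0.0572 -0.2166]]
top thick [[ 0.2608 -0.4029]]
scene thin [[0.0666 0.2151]]
scene thin [[ 0.0651 -0.1965]]
scene thick [[-0.0746  0.2055]]
scene thick [[-0.0246 -0.0975]]
scene thick [[-0.0585 -0.218 ]]
well [[-0.0509 -0.0004]]
```

View pics/boxes.png

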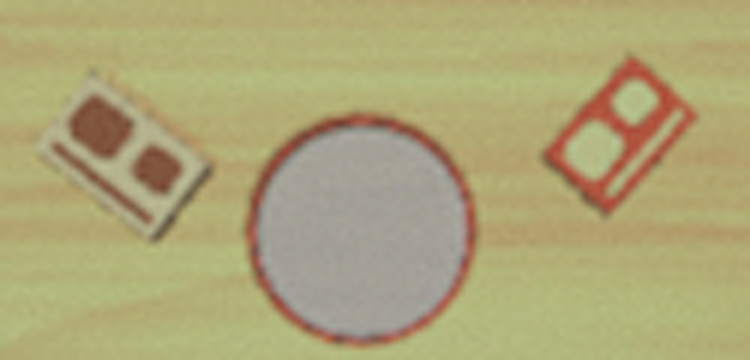

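```bash
python3 - <<'E'
from h import *
f=cams.grab_frame("top")
for n,c,z in(("tea",[(40,148),(92,75),(210,165),(155,240)],.102),("red",[(545,155),(632,58),(695,118),(605,213)],.095)):
    p=np.array(c)/6.+[180,215]-.4; s=toS(cast(f,p,z)); print(n,s.round(4).tolist(),s.mean(0).round(4),np.hypot(*(s-np.roll(s,1,0)).T).round(3))
E
```

```text
tea [[-0.0218, 0.1269], [0.0074, 0.1073], [-0.0277, 0.0593], [-0.0573, 0.0802]] [-0.0248  0.0935] [0.059 0.035 0.059 0.036]
red [[-0.0219, -0.0737], [0.0173, -0.1088], [-0.0065, -0.1338], [-0.0445, -0.0975]] [-0.0139 -0.1034] [0.033 0.053 0.035 0.053]
```

```bash
cat >> h.py <<'E'
from scipy.spatial.transform import Rotation as Rn
def rot(dS,flip=False):
    d=RS@np.array(dS); x=np.array([d[0],d[1],0.])*(-1 if flip else 1); z=np.array([0,0,-1.]); y=np.cross(z,x)
    return Rn.from_matrix(np.c_[x,y,z]).as_rotvec()
ZP=.0985; ZH=.14; OFF=.0515
def W(s,z): return np.r_[toW([s])[0],z]
def push(p,t,v=.09,gap=.012,over=0.,back=.015):
    p=np.array(p,float);t=np.array(t,float);d=(t-p)/np.linalg.norm(t-p)
    s=p-d*(OFF+gap); e=t-d*(OFF-over); q0=robot.read_qpos(); best=None
    for fl in(False,True):
        r=rot(d,fl); q=ik(W(s,ZH),r); q2=ik(W(e,ZP),r)
        if q is None or q2 is None: continue
        c=np.abs(np.array(q)-q0).max()
        if best is None or c<best[0]: best=(c,r)
    assert best,"no ik"
    r=best[1]
    robot.move_to(W(s,ZH),r)
    print("stopped desc",robot.servo_line(W(s,ZP),v=.12,threshold=8)) 
    print("stopped push",robot.servo_line(W(e,ZP),v=v,threshold=15))
    robot.servo_line(W(e-d*back,ZP),v=.15); robot.servo_line(W(e-d*back,ZH),v=.25)
    print("t",robot.read_clock(),robot.read_ft_force().round(1) if hasattr(robot.read_ft_force(),'round') else robot.read_ft_force())
def look(name):
    for n in("top","scene"):
        f=cams.grab_frame(n); cv2.imwrite(f"pics/{name}_{n}.png",f["img"][:,:,::-1])
        for p in pods(f): print(n,p[0],toS([p[1:3]]).round(4)[0],p[3])
E
python3 - <<'E'
from h import *
robot.clamp(); print(robot.read_clock())
push((-.058,-.217),(-.098,-.085))
look("a1")
E
```

```text
2.275
stopped desc False
stopped push False
t 8.1833 [ 0.4 -0.4 -1. ]
top thin [ 0.0687 -0.1963] 35.8
top thin [0.069  0.2165] 35.9
top thick [-0.0725  0.2065] 41.9
top thick [-0.0648 -0.0843] 69.1
scene thin [0.0666 0.2151] 35.8
scene thick [-0.1462  0.1261] 82.8
scene thick [-0.0802  0.2052] 45.7
```

View pics/a1_top.png

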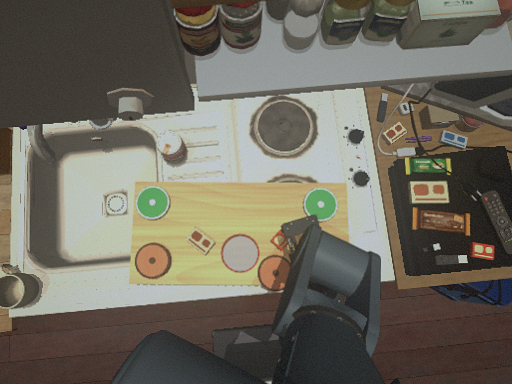

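```bash
python3 - <<'E'
from h import *
f=cams.grab_frame("top"); print(toS(cast(f,[(274,272),(258,272)],.1)).round(4))
cv2.imwrite("pics/a2.png",cv2.resize(f["img"][210:300,215:325,::-1],None,fx=7,fy=6.5,interpolation=cv2.INTER_CUBIC))
E
```

```text
[[-0.0957 -0.0816]
 [-0.0961 -0.0441]]
```

View pics/a2.png

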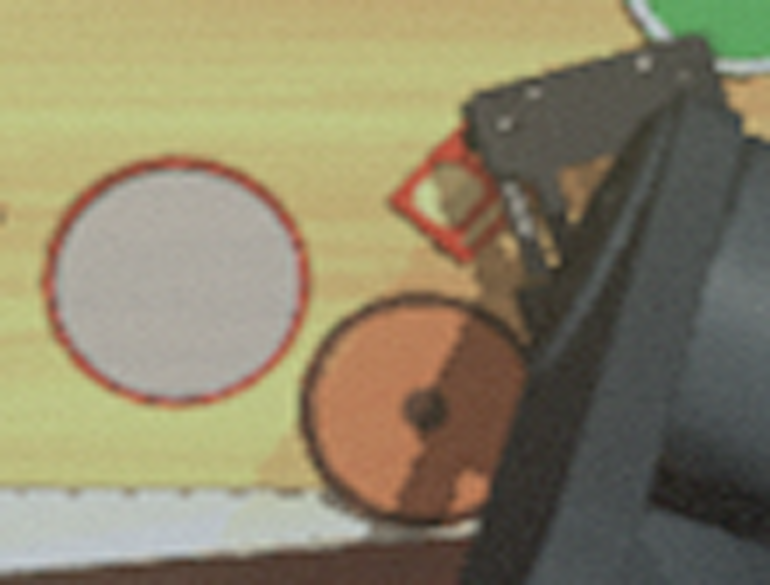

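The pod sits at about px (276,272), i.e. stand (-0.097,-0.085) as planned, and the red box has not moved. Next I push it diagonally into the well.

```bash
python3 - <<'E'
from h import *
push((-.097,-.085),(-.0505,0),over=.008,v=.1,back=.03)
# next pod approach pose overhead: thick A, first push
push((-.0735,.2055),(-.107,.118))
look("b1")
E
```

```text
stopped desc False
stopped push False
t 11.5583 [-0.4 -0.2 -0.2]
stopped desc False
stopped push False
t 15.2 [ 0.4 -0.  -1.4]
top thin [ 0.0687 -0.1963] 35.8
top thin [0.069  0.2165] 35.9
top thick [-0.0519 -0.0003] 45.7
top thick [-0.0731  0.1185] 71.0
```

View pics/b1_top.png

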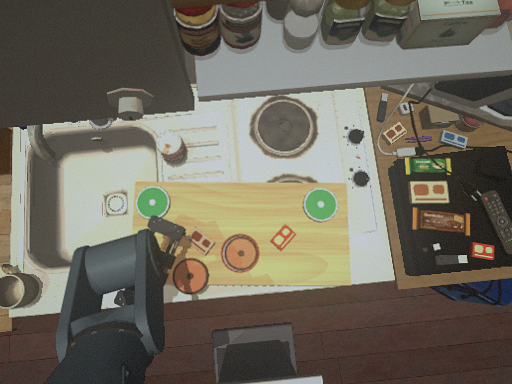

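View pics/b1_scene.png

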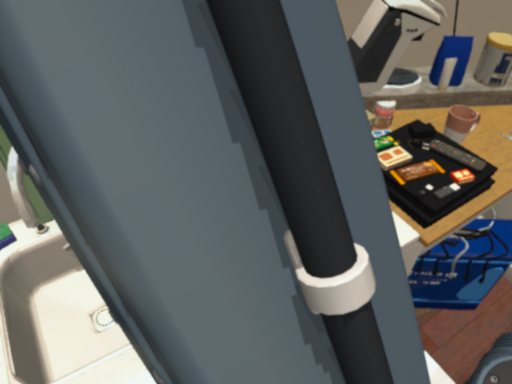

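```bash
python3 - <<'E'
from h import *
f=cams.grab_frame("top"); 
cv2.imwrite("pics/b2.png",cv2.resize(f["img"][215:300,150:270,::-1],None,fx=6,fy=6,interpolation=cv2.INTER_CUBIC))
E
```

```text
(no output)
```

View pics/b2.png

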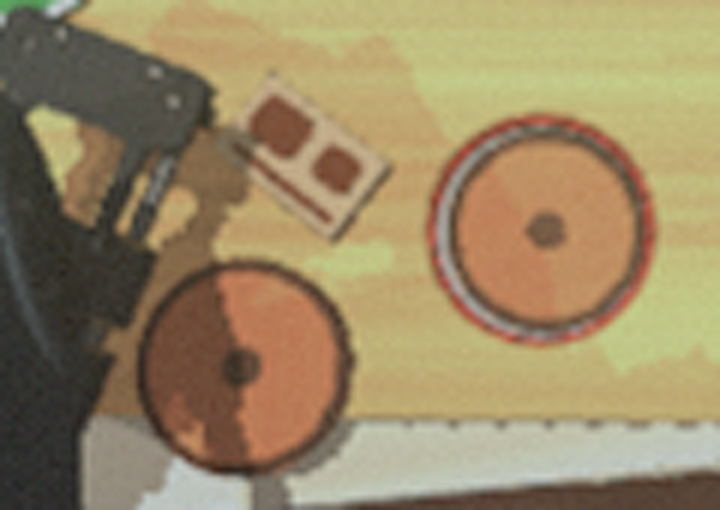

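```bash
python3 - <<'E'
from h import *
f=cams.grab_frame("top"); c=toS(cast(f,[(191,276.2)],.1))[0]; print(c)
c[0]-=.0008
push(c,(c[0]+.002,.058))
f=cams.grab_frame("top"); 
cv2.imwrite("pics/b3.png",cv2.resize(f["img"][215:300,150:270,::-1],None,fx=6,fy=6,interpolation=cv2.INTER_CUBIC))
E
```

```text
[-0.10753066  0.11277717]
stopped desc False
stopped push False
t 17.8167 [ 0.1 -0.1 -0.8]
```

View pics/b3.png

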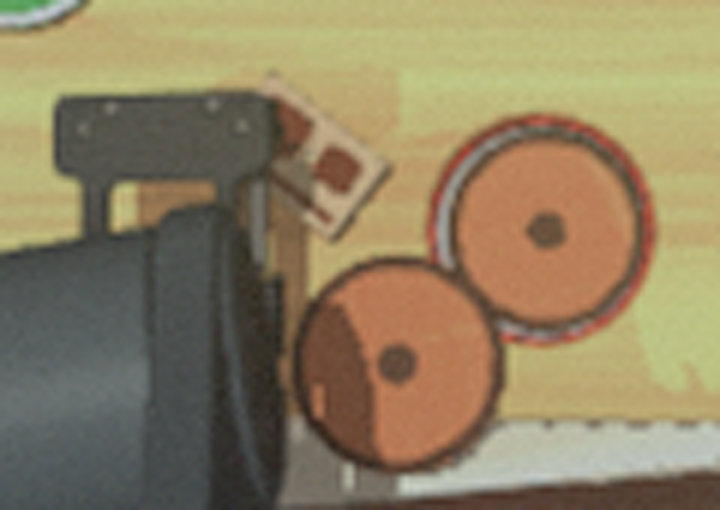

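```bash
python3 - <<'E'
from h import *
f=cams.grab_frame("top"); c=toS(cast(f,[(216.5,275.5)],.1))[0]; print(c)
push(c,(-.0505,0),over=.008,v=.1,back=.03,gap=.008)
# thin A along the back row to the well's line
push((.0675,.216),(.0675,.0),v=.12)
look("c1")
E
```

```text
[-0.10522094  0.05308107]
stopped desc False
stopped push False
t 20.9667 [-0.2  0.2  0. ]
stopped desc False
stopped push False
t 25.1833 [ 0.5 -0.3 -0.6]
top thin [ 0.0687 -0.1963] 35.8
top thin [ 0.069  -0.0022] 35.6
top thick [-0.015  -0.1032] 31.0
top thick [-0.0482  0.0197] 74.4
```

View pics/c1_top.png

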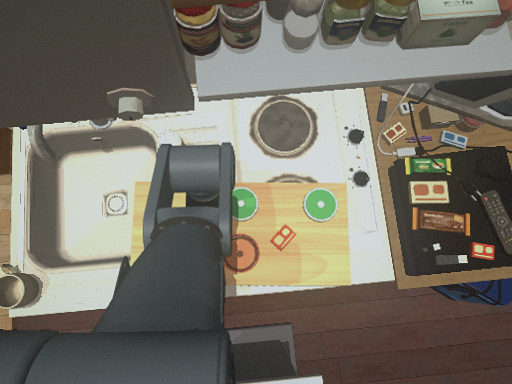

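```bash
python3 - <<'E'
from h import *
robot.move_joints([0.981, 0.527, 1.433, 0, 1.181, -0.178]); print(robot.read_clock())
look("d1")
a=cv2.imread("pics/d1_scene.png")[215:295,200:320]; cv2.imwrite("pics/d1c.png",cv2.resize(a,None,fx=6.5,fy=6.5,interpolation=cv2.INTER_CUBIC))
E
```

```text
27.4917
top thin [ 0.0688 -0.1963] 35.8
top thin [ 0.0685 -0.002 ] 35.9
top thick [-0.0518 -0.0007] 45.3
top thick [ 0.2615 -0.4156] 50.6
scene thin [ 0.066  -0.0024] 36.0
scene thin [ 0.0651 -0.1965] 35.9
scene thick [-0.0684  0.0073] 44.9
scene thick [-0.0246 -0.0975] 34.9
```

View pics/d1_top.png

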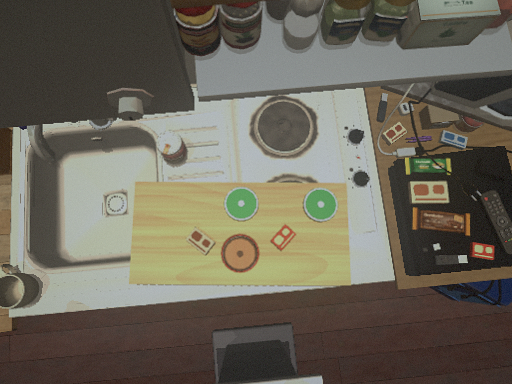

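View pics/d1c.png

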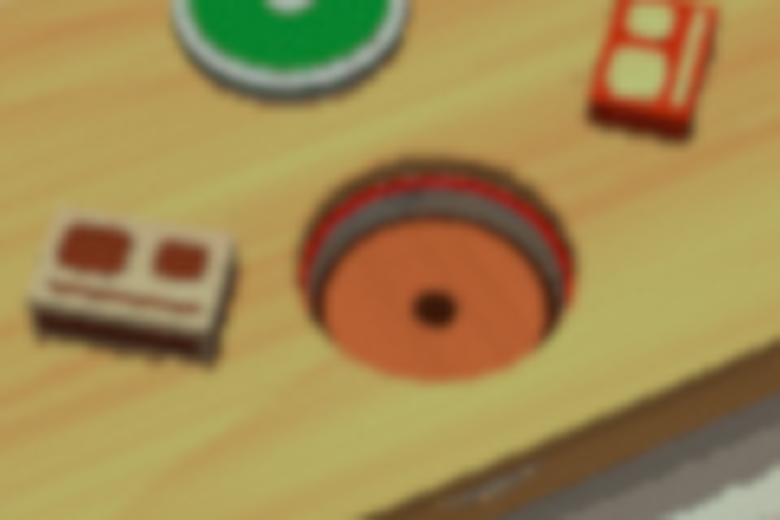

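The two thick pods lie flat in the well (px 240,253 in the top view). The ring sits about 12 mm above them, so one thin pod completes the stack.

```bash
python3 - <<'E'
from h import *
push((.068,-.002),(-.0505,0),over=.010,v=.1,back=.03)
robot.move_to([.25,.573,.237],[-6.42219986e-01,-3.07451123e+00,2.89541416e-03]); print(robot.read_clock())
look("e1")
a=cv2.imread("pics/e1_scene.png")[215:295,200:320]; cv2.imwrite("pics/e1c.png",cv2.resize(a,None,fx=6.5,fy=6.5,interpolation=cv2.INTER_CUBIC))
a=cv2.imread("pics/e1_top.png")[210:300,180:300]; cv2.imwrite("pics/e1t.png",cv2.resize(a,None,fx=6.5,fy=6.5,interpolation=cv2.INTER_CUBIC))
E
```

```text
stopped desc False
stopped push False
t 32.825 [-0.8  0.4  0.2]
35.1167
top thin [-0.0508 -0.0011] 34.6
top thin [ 0.0687 -0.1963] 35.8
top thick [ 0.2596 -0.3995] 35.0
scene thin [-0.0691  0.0075] 34.8
scene thin [ 0.0651 -0.1965] 35.9
scene thick [-0.0246 -0.0975] 34.9
```

View pics/e1c.png

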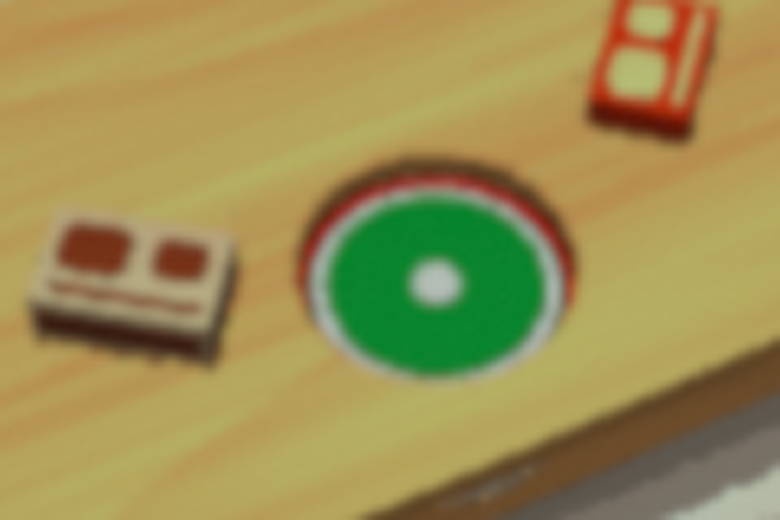

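View pics/e1t.png

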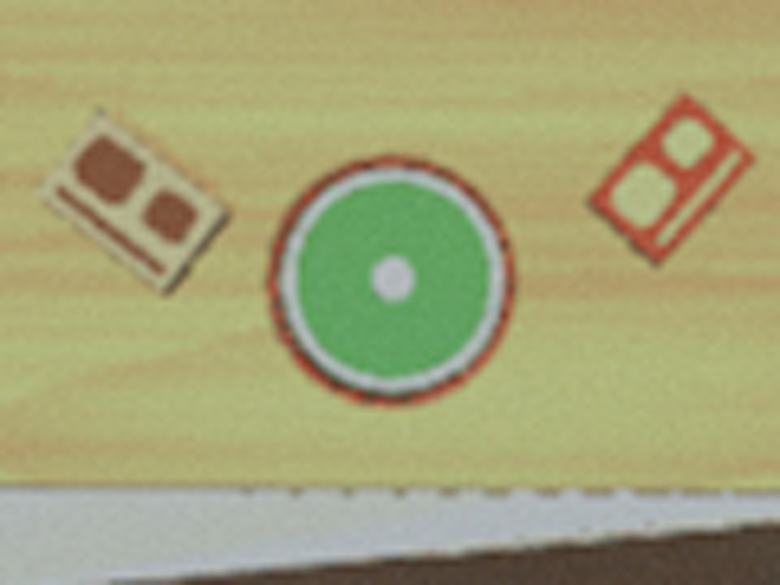

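```bash
python3 - <<'E'
from h import *
for n in("scene","top"):
    f=cams.grab_frame(n); hsv=cv2.cvtColor(f["img"],cv2.COLOR_RGB2HSV)
    m=cv2.inRange(hsv,(50,85,60),(80,255,255)); m=cv2.morphologyEx(m,cv2.MORPH_CLOSE,np.ones((7,7)))
    for c in cv2.findContours(m,cv2.RETR_EXTERNAL,cv2.CHAIN_APPROX_NONE)[0]:
        if cv2.contourArea(c)<250: continue
        for z in(.066,.092):
            P=cast(f,c.reshape(-1,2),z)[:,:2]
            if not .3<P[:,0].mean()<.75: continue
            if abs(P[:,1].mean())>.3: continue
            e=cv2.fitEllipse((P*1000).astype(np.float32)); print(n,z,toS([np.array(e[0])/1000]).round(4)[0],np.round(e[1],1),round(e[2]))
E
```

```text
scene 0.066 [-0.0525 -0.0012] [70.1 70.5] 102
scene 0.092 [-0.069   0.0075] [67.4 67.8] 102
scene 0.066 [ 0.087  -0.2131] [71.1 72.6] 142
scene 0.092 [ 0.0652 -0.1963] [68.3 69.9] 142
top 0.066 [-0.0498 -0.0007] [68.8 69.5] 34
top 0.092 [-0.0507 -0.001 ] [67.  67.7] 34
top 0.066 [ 0.0729 -0.2011] [71.3 71.5] 46
top 0.092 [ 0.0687 -0.1961] [69.4 69.6] 46
```

```bash
python3 - <<'E'
from workcell import robot,job
print(robot.read_clock()); job.finish_job()
E
```

```text
35.3167
the job is handed in; nothing more can be done
```

I stocked the well with both thick pods and one thin pod, 52 mm in all, and handed the job in at 35.3 s. No verdict is reported.

- **Ring height:** I measured it at about 51.7 mm above the well floor, so the stack top should be within about 1 mm of it. That figure includes a 5 mm correction because the scene camera's calibration was off. The floor edge and the mouth edge both gave the same correction.
- **Pushing:** I slid the pods with closed fingers. The two thick pods went round the front of the boxes and the thin one came in along the back. No force stop tripped and no press was needed.
- **Stack check:** In both views the top pod is round to within 1% at the expected height, so it lies flat. It is about 1 mm from the well axis in the top view. The scene view put its x about 2.7 mm away from the top view's figure, which matches that camera's known offset.
- **Everything else:** The unused thin pod is still lying where it started. The two boxes look unmoved in the last pictures. I viewed the jar only up to the picture before the last push, where it stood in place, and the arm never worked near it. The arm ended clear at its start pose.

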